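# Clear the fixture plate and rock the locating block out of its slot

## Task

Pick up the scraper block and use it, not the fingers, to sweep the three loose steel cut-offs off the fixture plate onto the table, then stand the scraper back upright on the table clear of the plate and let go of it. Then take the steel locating block that sits tight in the slot of the fixture and, instead of pulling it straight, rock it clearly while it is still in the slot, first leaning its top towards the robot's end of the slot, then away, easing it up a little with each rock until it comes free. Finish while holding it still and upright just clear above its slot, no more than 4 cm up, touching nothing but the gripper, and leave everything else on the table and plate where it is.

Things in the scene. Friction and masses are not known exactly. Their poses are not given: they have to be found in the camera images.
- fixture: fixed grey base plate on the table, spanning x -100..100, y -130..140, z 0..20 mm; origin on the table. x points away from the robot (yaw within 0.35 rad), y to its left. A slot housing 96 (x) x 64 (y) mm, rim at z = 40 mm, stands on it at x 0, y 85. Two fixed pins, 18 mm across, 22 mm tall, stand on the plate at x 85, y -110 and -10. Cut-offs lie within x -40..40, y -86..0 mm
- plate_edge (a point): middle of the plate's plain right-hand edge (fixture x 0, y -130 mm) at the plate's top, the edge to sweep the cut-offs over; axes as the fixture's
- slot (a point): centre of the slot's mouth, at rim height (fixture x 0, y 85, z 40 mm); axes as the fixture's. The slot is 60 mm long (x), 28 mm wide (y), 20 mm deep
- slot_floor (a point): centre of the slot's floor, 20 mm below the rim. Four sprung brass pads in the slot's long walls, at x -20 and +20 mm from here and 4 to 16 mm above the floor, press on the block's foot with about 17 N each (friction about 0.6) and let go once the foot has risen 16 mm. A straight pull takes 40 to 50 N; rocked, it rises with a pull of 15 to 30 N
- block: steel locating block, about 0.6 kg, upright in the slot, foot on its floor, axes along the fixture's. Origin: centre of its underside. Foot 56 (x) x 24 (y) mm, z 0..34 mm; on it a handle 30 (x) x 24 (y) mm, z 34..80 mm, to grip across x or y. 2 mm of play at each end of the foot: seated, it can lean 0.18 rad along the slot (about y)
- block_top (a point): centre of the block's top face, 80 mm above its underside; axes as the block's. Leaning 0.1 rad (top 8 mm to one side) is a clear rock: it turns about one end of the foot and lifts the other end 5.6 mm; friction holds each end where it is left
- scraper: scraper block of 0.16 kg, standing upright on the table to the robot's right of the fixture. Origin at the centre of its underside. Black blade 100 (x) x 28 (y) x 38 (z) mm, on it a wooden handle 40 (x) x 22 (y) mm from z = 38 to 82 mm, to be gripped across y. Its x lies roughly along the robot's x, within 0.5 rad
- chip_a: loose steel cut-off, 16 x 12 x 8 mm, 12 g, lying flat on the fixture plate; origin at the centre of its underside
- chip_b: loose steel cut-off, 16 x 12 x 8 mm, 12 g, lying flat on the fixture plate; origin at the centre of its underside
- chip_c: loose steel cut-off, 16 x 12 x 8 mm, 12 g, lying flat on the fixture plate; origin at the centre of its underside
- pipe_stub: bystander, leave alone: short upright steel pipe piece, 30 mm across, 35 mm tall, standing on a corner of the fixture plate; origin at the centre of its underside
- spray_can: bystander, leave alone: upright can, 64 mm across, 170 mm tall; origin at the centre of its underside
- magnet: bystander, leave alone: small L-shaped welding magnet, about 70 x 70 x 22 mm; origin on the table near its middle
- hammer: bystander, leave alone: hammer lying flat on the table's right side; origin under its middle
- wrench: bystander, leave alone: wrench lying flat on the table's left side; origin under its middle
- coupons: bystander, leave alone: two stacked steel plates, 80 x 120 x 25 mm together; origin at the centre of the underside
Things that resemble listed ones, but are neither listed nor needed, are in the scene too. Leave any orange or turquoise look-alike of the block alone.

How it is judged:
By the outcome, as a careful person would: the job done as asked, in the order asked, and still so for the second after the job is handed in, while the arm keeps its last pose, push and grip.
It also fails if it takes over 66 s, if anything falls off the work surface, if the arm or the gripper's body presses on something with over 40 N, if the wrist force passes 120 N, or if a joint passes its speed limit or range.

## Robot

A 6-joint arm with a two-finger parallel gripper is mounted at the origin on the work surface. World frame = base frame: x ahead of the robot, y to its left, z up, the work surface at z = 0. Lengths are in mm, angles in rad, forces in N, time in s.
With the tool pointing down it reaches from about 325 to 775 mm from the base axis. Payload 5.5 kg.
Tool frame: the origin (TCP) lies on the centre line of the jaws, within the pads' length; the fingertips stand arm.tip_extent ahead of it and the grasp point (between the pads) lies 8 mm behind it (arm.tip_extent is the distance from the TCP to the fingertips, in mm); z points along the fingers, y is the line along which they close (so a half turn about z gives the same grasp; the last joint's range is limited). The gripper opens to 88 mm and grips with 3 to 60 N. Pads are 20 mm wide; open, the fingers measure 115 mm over their backs; the gripper's body (75 mm by 178 mm) begins 61 mm behind the grasp point.
Start: joints at [-1.2, 0.091, 1.231, -0, 1.82, -0.057], TCP at [248.923, -545.943, 206.731] pointing down, gripper open.
Joint ranges: [-2.87, 2.87], [-0.86, 2.18], [0.17, 2.46], [-1.51, 4.65], [0.06, 2.69], [-2.65, 2.65]. Speed limits (rad/s): [2.57, 2.57, 3.01, 3.14, 3.14, 3.14].

## Interface

Orientations are given as a rotation vector (axis times angle).
In Python, from station import arm gives the robot as it stands.
- The arm moves only by the tool move_arm, never from a script. Its argument "increments" is a list of rows, each an object of numbers: "tx", "ty", "tz": the shift along the tool's x, y, z in mm; "twist": the turn about the tool's z in rad. In form: [{"tx": .., "ty": .., "tz": .., "twist": ..}, ...]. A call has 1 to 5 rows; each row is the pose to reach, as a shift and turn from the pose commanded when the call began, along the tool's axes at that moment; what a row does not reach only later rows make up. A row lasts 1/10 s, in which the tool goes at most 50 mm and 8.59 degrees, less where a joint would pass 70% of its speed; a pose out of reach is approached as far as the arm can. A call with a gripper value outside its range is refused whole. "fingers" is the opening, from -1 (shut) to 1 (fully open), set as the call begins (left out, the last holds). The fingers move at their own pace and stop on an object; the grip force is fixed at half the most. Time passes only in rows, so rows that repeat a pose let the fingers close. It gives the time, the measured TCP pose, the force, the opening and the grip force at its end, in the units of the state.
- arm.sense(): the state, without advancing time (a new reading comes with each control period).
- arm.read_camera(name): name is "scene" or "top" or "wrist"; returns a dict with "img" (420x560x3 uint8, red, green, blue), "fx", "fy", "cx", "cy" (pixels), "rvec" (rotation vector, rad) and "tvec" (3), from world to camera coordinates, as OpenCV has them; the wrist camera has in their place "T_tool_cam" (4x4, takes a point from camera to tool coordinates, whose origin is the TCP and whose axes are the flange's). Camera axes: x right, y down, z forward; pixel columns grow to the right and rows downward; lengths in mm; the calibration is good to about 2 mm. A picture is of the moment at which its call begins: read the wrist's pose just before it. There is no depth.
- arm.hand_in(): hands the job in; it is judged then, once.
Trained networks look in the newest picture that a camera, given by its name, has taken for a name from the list of things; names that differ only in an ending like _2 or _b are one class to them, and where a whole thing is asked for, a point or a joint stands for the part that bears it (a point fixed in the world has none). Each returns a list of dicts, best first, with "conf" (0 to 1); they miss things now and then, are a little off and sometimes report something else, mostly with a low value. They report only what shows in the picture. A call takes as long as a camera call. They do not tell look-alikes from the thing itself.
- arm.spot_in(camera, thing): "box" ([left, top, width, height] in pixels, round what is visible of it).
The state is a dict: "t": time; "qpos": joint angles; "joint_vel": joint speeds; "joint_efforts": joint torques, N m; "position": TCP position; "tool_rot": TCP orientation; "ft_force": force on the tool from outside, world axes, zero at the start; "ft_torque": the same for the moment, N m; "width": finger opening in mm; "finger_force": force on a finger pad.
Only numpy, scipy, OpenCV 4.12 (cv2) and the standard library are available. Lean on these libraries where they do the work, as an engineer would, in place of code of your own. Each camera call takes 0.05 s, during which the arm holds its last target. There are 200 camera calls.

## Working session

There is one attempt and no reset: what is moved stays moved. The work goes in short steps, Python scripts to look and compute and a tool call to move; the robot and the scene stay as the last step left them, time stands still between calls to the robot, and variables do not carry over. Pictures are saved under pics/ and viewed, at most 10 in all, crops included, and the job is handed in when it is done.

Besides the shell and the picture viewer there is one more tool, called after "Emit:" by a JSON object that holds its "name" and its "arguments", one argument or row to a line. move_arm: Moves the arm, as the interface text tells. Its arguments: {"type":"object","properties":{"increments":{"type":"array","items":{"type":"object","properties":{"tx":{"type":"number"},"ty":{"type":"number"},"tz":{"type":"number"},"twist":{"type":"number"}}}},"fingers":{"type":"number"}},"required":["increments"]}

```bash
ls; mkdir -p pics; cat > h.py <<'E'
import numpy as np, cv2
from scipy.spatial.transform import Rotation as R
from station import arm
def pix2world(c,uv,z):
    Rm=cv2.Rodrigues(np.array(c["rvec"],float))[0]; t=np.array(c["tvec"],float)
    d=Rm.T@np.array([(uv[0]-c["cx"])/c["fx"],(uv[1]-c["cy"])/c["fy"],1]); o=-Rm.T@t
    return o+d*(z-o[2])/d[2]
def proj(c,p):
    q=cv2.Rodrigues(np.array(c["rvec"],float))[0]@np.array(p,float)+np.array(c["tvec"],float)
    return np.array([q[0]/q[2]*c["fx"]+c["cx"],q[1]/q[2]*c["fy"]+c["cy"]])
def save(c,n,s=1): cv2.imwrite("pics/"+n,cv2.resize(cv2.cvtColor(c["img"],cv2.COLOR_RGB2BGR),None,fx=s,fy=s,interpolation=cv2.INTER_CUBIC))
E
python3 - <<'E'
from h import *
s=arm.sense(); print({k:np.round(v,3) for k,v in s.items()}, arm.tip_extent)
for n in("top","scene"):
    c=arm.read_camera(n); save(c,n+"0.png",1.42)
    print(n,np.round(c["rvec"],3),np.round(c["tvec"],1),c["fx"],c["cx"],c["cy"])
    for th in "fixture block scraper chip_a pipe_stub".split():
        for d in arm.spot_in(n,th)[:4]: print(th,np.round(d["box"],0),round(d["conf"],2))
E
```

```text
pics
{'t': np.float64(0.0), 'qpos': array([-1.2  ,  0.092,  1.232, -0.   ,  1.82 , -0.057]), 'joint_vel': array([-0.   , -0.002, -0.001, -0.002,  0.002, -0.001]), 'joint_efforts': array([-1.0000e-03, -4.4645e+01, -4.0645e+01,  7.0000e-02,  2.9000e-02,
       -0.0000e+00]), 'position': array([ 248.798, -545.628,  205.633]), 'tool_rot': array([-3.068e+00, -6.670e-01,  1.000e-03]), 'ft_force': array([ 0.19 , -0.433, -0.425]), 'ft_torque': array([-0.021,  0.011,  0.009]), 'finger_force': np.float64(0.0), 'width': np.float64(87.744)} 11.0
top [ 2.159 -2.196  0.088] [  -9.   524.3 1102.4] 417.1453998181248 281.50382980894165 207.94491340748212
fixture [166. 152. 114.  92.] 0.58
block [172. 109.  21.  24.] 0.7
block [117. 176.  27.  12.] 0.55
block [192. 281.  14.  23.] 0.55
block [186. 176.  12.  24.] 0.52
scraper [368. 167.  27.  36.] 0.69
pipe_stub [171. 211.   9.  12.] 0.59
scene [ 1.415  1.822 -1.061] [ 162.5 -158.7 2137.3] 506.65479492652923 280.4255531261548 212.70546714339764
fixture [277. 224.  99.  55.] 0.97
block [399. 247.  21.  25.] 0.93
block [346. 272.  16.  35.] 0.82
block [342. 230.  15.  24.] 0.67
block [350. 195.  16.  24.] 0.49
chip_a [378. 276.  50.  31.] 0.32
```

View pics/top0.png

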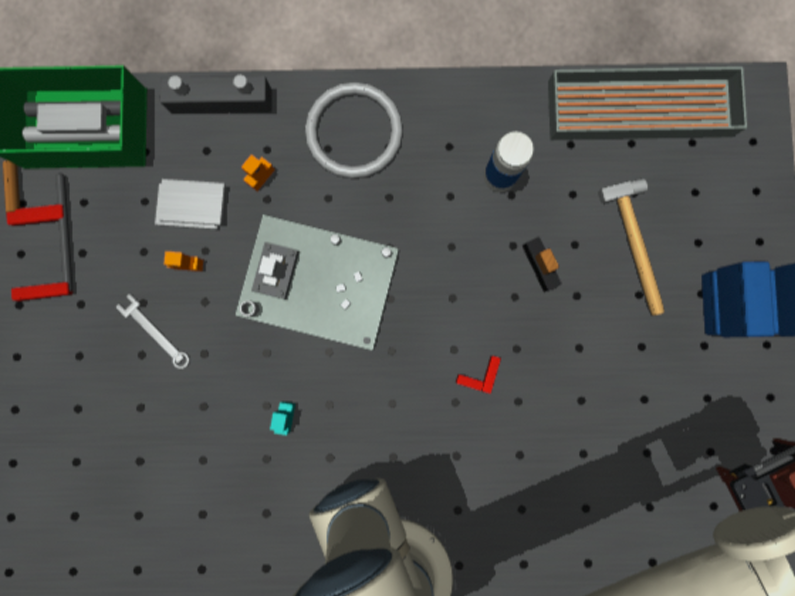

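View pics/scene0.png

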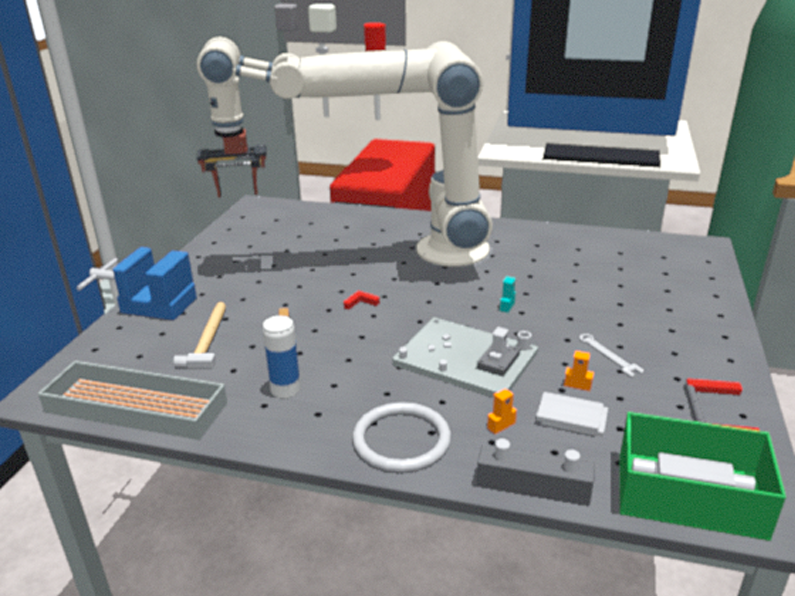

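The top picture shows the plate with corners near (264,216), (397,248), (373,349), (236,317) in the 1.42x picture. The chips are at (358,276), (341,287), (345,303) and the scraper at (542,263). The steel block is in the slot at (272,266).

```bash
python3 - <<'E'
from h import *
c=arm.read_camera("top")
f=1.42
P=lambda u,v,z: pix2world(c,(u/f,v/f),z)
co=[P(*p,20)[:2] for p in((264,216),(397,248),(373,349),(236,317))]
print(np.round(co,1))
# model fit: corners (100,140),(100,-130),(-100,-130),(-100,140), pins
m=np.array([(100,140),(100,-130),(-100,-130),(-100,140)],float)
co=np.array(co);mm=m.mean(0);cm=co.mean(0)
H=(m-mm).T@(co-cm); yaw=np.arctan2(H[0,1]-H[1,0],H[0,0]+H[1,1])
Rm=np.array([[np.cos(yaw),-np.sin(yaw)],[np.sin(yaw),np.cos(yaw)]])
o=cm-Rm@mm; print("fixture",o,yaw)
print("resid",np.round((co-o)@Rm-m,1))
for p in((358,276),(341,287),(345,303)):
    w=P(*p,28)[:2]; print("chip",np.round(w,0),np.round((w-o)@Rm,0))
for n,p,z in(("pipe",(249,308),55),("magnet",(480,375),20),("can",(516,147),170),("bolt",(367,341),20),("pin",(335,239),42)):
    w=P(*p,z)[:2]; print(n,np.round(w,0),np.round((w-o)@Rm,0))
# scraper : dark blade+orange handle
print("handle top",P(547,260,82),"blade far/near ends", P(532,240,38),P(552,288,38))
save({"img":c["img"][150:215,350:410]},"scr.png",10)
E
```

```text
[[681.7 240.9]
 [615.1 -14. ]
 [423.3  34.4]
 [488.1 293.5]]
fixture [550.79562064 133.84130765] -0.2524243688934945
resid [[ 0.  -3.7]
 [-0.8  2.9]
 [ 1.4  1.8]
 [-0.6 -1. ]]
chip [561.  61.] [ 29. -68.]
chip [541.  93.] [  1. -42.]
chip [511.  86.] [-27. -57.]
pipe [502. 260.] [-78. 110.]
magnet [ 371. -166.] [ -99. -335.]
can [ 758. -218.] [ 289. -288.]
bolt [439.  46.] [ -87. -114.]
pin [631. 102.] [ 85. -11.]
handle top [ 578.36945282 -284.52989731   82.        ] blade far/near ends [ 622.98801905 -268.69126967   38.        ] [ 531.55188865 -302.88074754   38.        ]
```

View pics/scr.png

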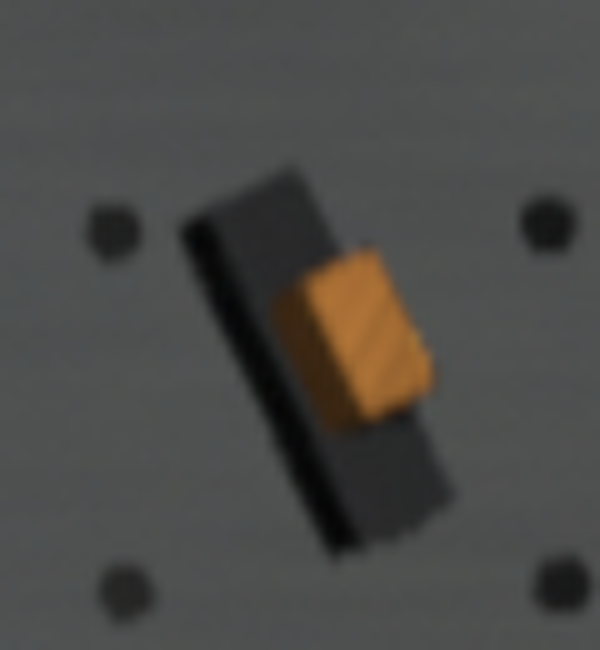

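The crop shows the blade top's corners near (205,220), (295,168), (455,492), (365,550), and the handle top from (305,285) to (435,380).

```bash
cat >> h.py <<'E'
def goto(xyz,yaw,cmd=None):
    """shift+twist (tool axes) to put TCP at xyz with tool y (mod pi) at world angle yaw"""
    s=arm.sense(); p=np.array(s["position"]); Rt=R.from_rotvec(s["tool_rot"]).as_matrix()
    d=Rt.T@(np.array(xyz)-p); y=Rt[:2,1]; cur=np.arctan2(y[1],y[0])
    dy=(yaw-cur+np.pi/2)%np.pi-np.pi/2   # world turn; tool z down => twist=-dy
    print("shift",np.round(d,1),"twist",round(-dy,3),"alt",round(-dy-np.sign(-dy)*np.pi,3),"pos",np.round(p,1),"q6",round(s["qpos"][5],3),"t",s["t"],"w",round(s["width"],1),"F",np.round(s["ft_force"],1))
    print("tool x",np.round(Rt[:,0],3),"y",np.round(Rt[:,1],3))
E
python3 - <<'E'
from h import *
c=arm.read_camera("top")
P=lambda u,v,z: pix2world(c,(350+u/10-.5,150+v/10-.5),z)[:2]
b=np.array([P(*p,38) for p in((205,220),(295,168),(455,492),(365,550))])
h=np.array([P(*p,82) for p in((305,285),(375,250),(437,382),(368,420))])
d=b[0]+b[1]-b[2]-b[3]; yaw=np.arctan2(d[1],d[0])
print("blade",b.mean(0),"handle",h.mean(0),"yaw",yaw)
x,y=b.mean(0)
goto((x,y,200),yaw+np.pi/2)
print(arm.read_camera("wrist")["T_tool_cam"])
E
```

```text
blade [ 579.01518001 -288.00818937] handle [ 578.78129468 -288.15701316] yaw 0.41841714998751467
shift [407.3 -97.8   6.7] twist 0.009 alt -3.132 pos [ 248.9 -545.9  206.7] q6 -0.057 t 0.7 w 87.7 F [-0.1 -0.7  0.9]
tool x [0.91  0.415 0.   ] y [ 0.415 -0.91   0.   ]
[[-5.74980854e-04 -9.63751323e-01 -2.66801532e-01  7.22756012e+01]
 [ 9.99999801e-01 -6.23625190e-04  9.75963722e-05 -7.06683341e-03]
 [-2.60442789e-04 -2.66801423e-01  9.63751489e-01 -1.77303421e+02]
 [ 0.00000000e+00  0.00000000e+00  0.00000000e+00  1.00000000e+00]]
```

Emit:
{"name": "move_arm", "arguments": {
  "increments": [
    {"tx": 40,"ty": -10},
    {"tx": 85,"ty": -20},
    {"tx": 130,"ty": -31},
    {"tx": 170,"ty": -41},
    {"tx": 210,"ty": -50}
  ]
}}

```text
validation failed for argument at $.in...
```

Emit:
{"name": "move_arm", "arguments": {
  "increments": [
    {"tx": 40,"ty": -10},
    {"tx": 85,"ty": -20},
    {"tx": 130,"ty": -31},
    {"tx": 170,"ty": -41},
    {"tx": 197,"ty": -48}
  ]
}}

```text
validation failed for argument at $.in...
```

Emit:
{"name": "move_arm", "arguments": {
  "increments": [
    {"tx": 0},
    {"tx": 0}
  ]
}}

```text
validation failed for argument at $.in...
```

```bash
python3 - <<'E'
from h import *
goto((579,-288,72),.418+np.pi/2)
s=arm.sense(); c=arm.read_camera("wrist"); save(c,"w1.png",1)
T=np.eye(4);T[:3,:3]=R.from_rotvec(s["tool_rot"]).as_matrix();T[:3,3]=s["position"];M=np.linalg.inv(T@np.array(c["T_tool_cam"]))
c["rvec"]=cv2.Rodrigues(M[:3,:3])[0];c["tvec"]=M[:3,3]
a=.418
for X,Y,z in((50,14,38),(50,-14,38),(-50,-14,38),(-50,14,38),(20,11,82),(20,-11,82),(-20,-11,82),(-20,11,82)):
    p=(579+X*np.cos(a)-Y*np.sin(a),-288+X*np.sin(a)+Y*np.cos(a),z); u=proj(c,p); print(X,Y,z,np.round(u,0))
E
```

```text
shift [407.3 -97.8 134.7] twist 0.01 alt -3.132 pos [ 248.9 -545.9  206.8] q6 -0.057 t 0.75 w 87.9 F [-0.5 -0.4 -0.1]
tool x [ 0.91   0.415 -0.   ] y [ 0.415 -0.91   0.   ]
50 14 38 [ 106. -499.]
50 -14 38 [ 149. -499.]
-50 -14 38 [ 161. -295.]
-50 14 38 [ 122. -295.]
20 11 82 [  81. -550.]
20 -11 82 [ 121. -549.]
-20 -11 82 [ 128. -445.]
-20 11 82 [  91. -446.]
```

View pics/w1.png

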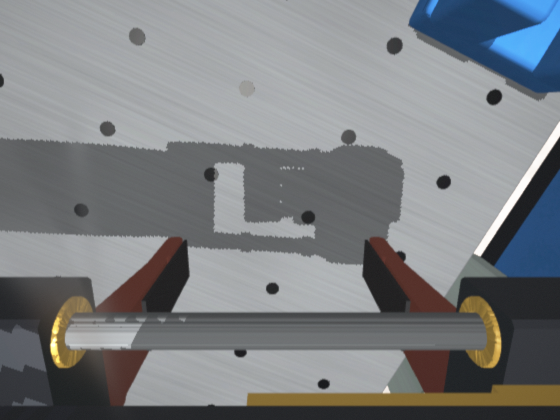

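The move calls were refused, probably because every row needs all four keys. The wrist view shows only empty table between the fingers, at columns 180-370.

Emit:
{"name": "move_arm", "arguments": {
  "increments": [
    {"tx": 40,"ty": -10,"tz": 0,"twist": 0},
    {"tx": 85,"ty": -20,"tz": 0,"twist": 0},
    {"tx": 130,"ty": -31,"tz": 0,"twist": 0},
    {"tx": 170,"ty": -41,"tz": 0,"twist": 0},
    {"tx": 210,"ty": -50,"tz": 0,"twist": 0}
  ]
}}

```text
t: 1.3
position: [420.5, -412.0, 206.9]
tool_rot: [3.07, 0.667, 0.0]
ft_force: [1.0, -1.1, -0.6]
width: 88.2
finger_force: 0.0
```

Emit:
{"name": "move_arm", "arguments": {
  "increments": [
    {"tx": 40,"ty": -10,"tz": 0,"twist": 0},
    {"tx": 85,"ty": -20,"tz": 0,"twist": 0},
    {"tx": 130,"ty": -31,"tz": 0,"twist": 0},
    {"tx": 170,"ty": -41,"tz": 0,"twist": 0},
    {"tx": 197,"ty": -48,"tz": 0,"twist": 0}
  ]
}}

```text
t: 1.8
position: [580.5, -285.6, 206.5]
tool_rot: [-3.069, -0.67, -0.0]
ft_force: [-0.4, -0.9, -0.2]
width: 88.1
finger_force: 0.0
```

Emit:
{"name": "move_arm", "arguments": {
  "increments": [
    {"tx": 0,"ty": 0,"tz": 0,"twist": 0},
    {"tx": 0,"ty": 0,"tz": 0,"twist": 0}
  ]
}}

```text
t: 2.0
position: [578.7, -287.7, 206.4]
tool_rot: [-3.07, -0.669, 0.001]
ft_force: [-0.9, -0.2, -0.4]
width: 88.0
finger_force: 0.0
```

```bash
cat >> h.py <<'E'
def wcam():
    s=arm.sense(); c=arm.read_camera("wrist")
    T=np.eye(4);T[:3,:3]=R.from_rotvec(s["tool_rot"]).as_matrix();T[:3,3]=s["position"];M=np.linalg.inv(T@np.array(c["T_tool_cam"]))
    c["rvec"]=cv2.Rodrigues(M[:3,:3])[0].ravel();c["tvec"]=M[:3,3]; return c
def mark(c,o,a,pts,n,s=1):
    """draw model points (in frame o,a) on picture and save"""
    im=c["img"].copy()
    for X,Y,z in pts:
        u=proj(c,(o[0]+X*np.cos(a)-Y*np.sin(a),o[1]+X*np.sin(a)+Y*np.cos(a),z)); print((X,Y,z),np.round(u,0))
        cv2.drawMarker(im,tuple(int(v) for v in np.round(u)),(255,0,255),cv2.MARKER_CROSS,9,1)
    save({"img":im},n,s)
E
python3 - <<'E'
from h import *
goto((579,-288,72),.418+np.pi/2)
c=wcam()
mark(c,(579,-288),.418,((50,14,38),(50,-14,38),(-50,-14,38),(-50,14,38),(20,11,82),(20,-11,82),(-20,-11,82),(-20,11,82)),"w2.png",1)
E
```

```text
shift [  0.3   0.4 134.4] twist 0.011 alt -3.131 pos [ 578.7 -287.7  206.4] q6 0.628 t 2.0 w 88.0 F [-0.9 -0.2 -0.4]
tool x [ 0.909  0.416 -0.001] y [ 0.416 -0.909 -0.   ]
(50, 14, 38) [262. 130.]
(50, -14, 38) [291. 131.]
(-50, -14, 38) [289. 228.]
(-50, 14, 38) [262. 228.]
(20, 11, 82) [264. 169.]
(20, -11, 82) [289. 169.]
(-20, -11, 82) [288. 213.]
(-20, 11, 82) [263. 213.]
```

View pics/w2.png

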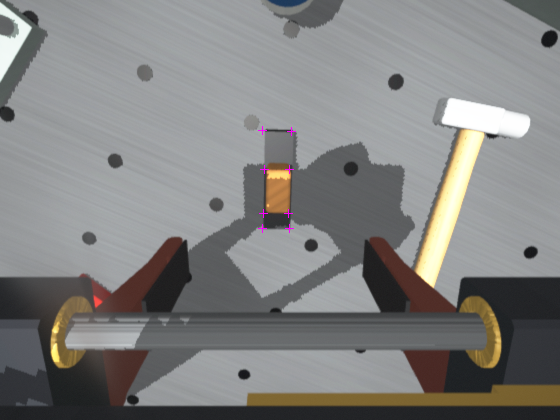

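The predicted marks sit on the scraper within about 2 px: blade (262..295, 130..228), handle (265..292, 165..213). I'll descend and grip.

Emit:
{"name": "move_arm", "arguments": {
  "increments": [
    {"tx": 0,"ty": 1,"tz": 40,"twist": 0.01},
    {"tx": 0,"ty": 1,"tz": 80,"twist": 0.01},
    {"tx": 0,"ty": 1,"tz": 115,"twist": 0.01},
    {"tx": 0,"ty": 1,"tz": 140,"twist": 0.01},
    {"tx": 0,"ty": 1,"tz": 152,"twist": 0.01}
  ]
}}

```text
t: 2.55
position: [576.5, -289.5, 51.5]
tool_rot: [-3.071, -0.648, 0.006]
ft_force: [-0.8, 0.6, 0.4]
width: 87.6
finger_force: 0.0
```

Emit:
{"name": "move_arm", "arguments": {
  "fingers": -1,
  "increments": [
    {"tx": 0,"ty": 0,"tz": 0,"twist": 0},
    {"tx": 0,"ty": 0,"tz": 0,"twist": 0},
    {"tx": 0,"ty": 0,"tz": 0,"twist": 0},
    {"tx": 0,"ty": 0,"tz": 0,"twist": 0},
    {"tx": 0,"ty": 0,"tz": 0,"twist": 0}
  ]
}}

```text
t: 3.05
position: [579.6, -289.1, 56.0]
tool_rot: [3.072, 0.651, 0.002]
ft_force: [-0.6, 0.1, -0.1]
width: 51.3
finger_force: 0.0
```

Emit:
{"name": "move_arm", "arguments": {
  "increments": [
    {"tx": 0,"ty": 0,"tz": 0,"twist": 0},
    {"tx": 0,"ty": 0,"tz": 0,"twist": 0},
    {"tx": 0,"ty": 0,"tz": 0,"twist": 0},
    {"tx": 0,"ty": 0,"tz": 0,"twist": 0},
    {"tx": 0,"ty": 0,"tz": 0,"twist": 0}
  ]
}}

```text
t: 3.55
position: [579.0, -288.8, 54.7]
tool_rot: [-3.073, -0.652, 0.0]
ft_force: [0.1, -0.0, 0.6]
width: 21.5
finger_force: 29.9
```

Emit:
{"name": "move_arm", "arguments": {
  "increments": [
    {"tx": 0,"ty": 0,"tz": -10,"twist": 0},
    {"tx": 0,"ty": 0,"tz": -40,"twist": 0},
    {"tx": 0,"ty": 0,"tz": -80,"twist": 0},
    {"tx": 0,"ty": 0,"tz": -120,"twist": 0},
    {"tx": 0,"ty": 0,"tz": -145,"twist": 0}
  ]
}}

```text
t: 4.05
position: [579.5, -289.1, 204.4]
tool_rot: [3.07, 0.651, 0.005]
ft_force: [-0.2, -0.2, -1.8]
width: 21.8
finger_force: 29.9
```

```bash
cat >> h.py <<'E'
FO=np.array([550.8,133.8]); FA=-0.2524
def fx(X,Y,o=None,a=None):
    o=FO if o is None else o; a=FA if a is None else a
    return np.array([o[0]+X*np.cos(a)-Y*np.sin(a),o[1]+X*np.sin(a)+Y*np.cos(a)])
def ff(w):
    d=np.array(w[:2])-FO; return np.array([d[0]*np.cos(FA)+d[1]*np.sin(FA),-d[0]*np.sin(FA)+d[1]*np.cos(FA)])
E
python3 -c "
from h import *
goto((*fx(-30,-12),200),FA+np.pi/2)"
```

```text
shift [ 114.4 -407.4    3.2] twist 0.67 alt -2.471 pos [ 579.5 -289.1  204.4] q6 0.638 t 4.05 w 21.8 F [-0.2 -0.2 -1.8]
tool x [0.914 0.406 0.003] y [ 0.406 -0.914  0.004]
```

Emit:
{"name": "move_arm", "arguments": {
  "increments": [
    {"tx": 12,"ty": -42,"tz": 0,"twist": 0},
    {"tx": 24,"ty": -84,"tz": 0,"twist": 0},
    {"tx": 36,"ty": -126,"tz": 0,"twist": 0},
    {"tx": 47,"ty": -166,"tz": 0,"twist": 0},
    {"tx": 57,"ty": -204,"tz": 0,"twist": 0}
  ]
}}

```text
t: 4.55
position: [547.7, -77.5, 200.4]
tool_rot: [-3.073, -0.652, -0.001]
ft_force: [-0.1, -0.5, -1.3]
width: 21.6
finger_force: 29.9
```

Emit:
{"name": "move_arm", "arguments": {
  "increments": [
    {"tx": 12,"ty": -42,"tz": 1,"twist": 0.13},
    {"tx": 24,"ty": -84,"tz": 2,"twist": 0.26},
    {"tx": 36,"ty": -126,"tz": 3,"twist": 0.4},
    {"tx": 47,"ty": -166,"tz": 4,"twist": 0.53},
    {"tx": 57,"ty": -203,"tz": 4,"twist": 0.67}
  ]
}}

```text
t: 5.05
position: [517.3, 131.3, 196.3]
tool_rot: [-3.115, 0.403, -0.0]
ft_force: [0.9, -0.3, -1.3]
width: 22.0
finger_force: 29.9
```

Emit:
{"name": "move_arm", "arguments": {
  "increments": [
    {"tx": 0,"ty": 0,"tz": 0,"twist": 0},
    {"tx": 0,"ty": 0,"tz": 0,"twist": 0},
    {"tx": 0,"ty": 0,"tz": 0,"twist": 0}
  ]
}}

```text
t: 5.35
position: [518.2, 128.5, 196.0]
tool_rot: [3.116, -0.394, 0.0]
ft_force: [-1.3, -0.2, -1.1]
width: 21.7
finger_force: 29.9
```

```bash
python3 - <<'E'
from h import *
goto((*fx(1,-12),120),FA+np.pi/2)
c=wcam()
mark(c,FO,FA,((100,140,20),(100,-130,20),(85,-110,42),(85,-10,42),(48,53,40),(48,117,40),(-48,53,40),(29,-68,28),(1,-42,28),(-27,-57,28),(0,-130,20),(15,97,100),(15,73,100)),"w3.png",1.42)
E
```

```text
shift [31.2 -1.2 76. ] twist 0.001 alt -3.141 pos [518.2 128.5 196. ] q6 2.002 t 5.35 w 21.7 F [-1.3 -0.2 -1.1]
tool x [ 0.969 -0.249  0.   ] y [-0.249 -0.969  0.   ]
(100, 140, 20) [110.  43.]
(100, -130, 20) [401.  43.]
(85, -110, 42) [385.  57.]
(85, -10, 42) [271.  57.]
(48, 53, 40) [202. 101.]
(48, 117, 40) [132. 101.]
(-48, 53, 40) [208. 202.]
(29, -68, 28) [332. 122.]
(1, -42, 28) [304. 151.]
(-27, -57, 28) [319. 179.]
(0, -130, 20) [391. 151.]
(15, 97, 100) [132. 144.]
(15, 73, 100) [163. 144.]
```

View pics/w3.png

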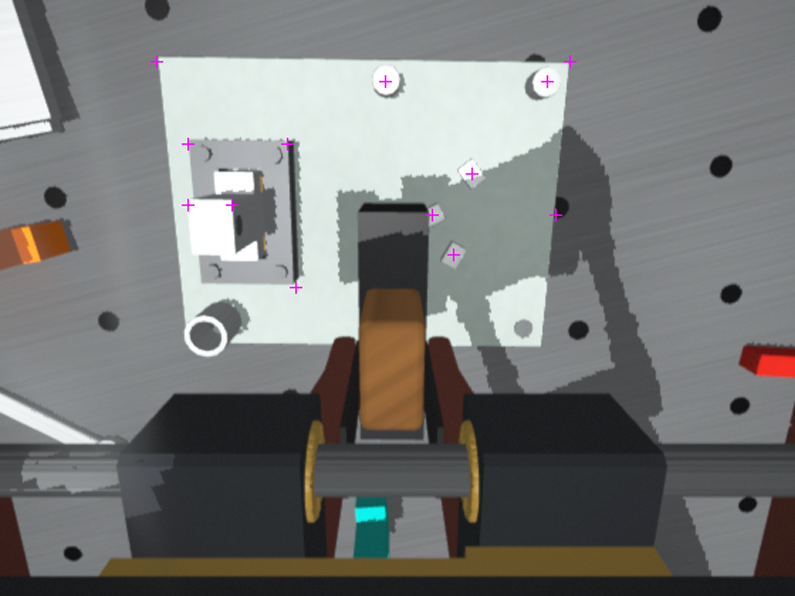

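The fit is good: marks fall within 3-5 px of the plate corners, pins and housing, and the chips sit on their marks at (471,173), (433,214), (454,255). I'll lower behind the chips and sweep toward -y, which is tool +y.

Emit:
{"name": "move_arm", "arguments": {
  "increments": [
    {"tx": 16,"ty": -3,"tz": 5,"twist": 0},
    {"tx": 31,"ty": -6,"tz": 20,"twist": 0},
    {"tx": 31,"ty": -6,"tz": 50,"twist": 0},
    {"tx": 31,"ty": -6,"tz": 80,"twist": 0},
    {"tx": 31,"ty": -6,"tz": 100,"twist": 0}
  ]
}}

```text
t: 5.9
position: [549.1, 125.7, 93.1]
tool_rot: [3.115, -0.397, -0.004]
ft_force: [0.4, 0.1, -2.1]
width: 21.7
finger_force: 29.9
```

Emit:
{"name": "move_arm", "arguments": {
  "increments": [
    {"tx": 0,"ty": 0,"tz": 4,"twist": 0},
    {"tx": 0,"ty": 0,"tz": 9,"twist": 0},
    {"tx": 0,"ty": 0,"tz": 14,"twist": 0},
    {"tx": 0,"ty": 0,"tz": 18,"twist": 0},
    {"tx": 0,"ty": 0,"tz": 19,"twist": 0}
  ]
}}

```text
t: 6.4
position: [549.8, 127.5, 77.1]
tool_rot: [-3.116, 0.395, -0.001]
ft_force: [0.2, 0.4, -2.2]
width: 21.9
finger_force: 29.9
```

Emit:
{"name": "move_arm", "arguments": {
  "increments": [
    {"tx": 0,"ty": 0,"tz": 0,"twist": 0},
    {"tx": 0,"ty": 0,"tz": 0,"twist": 0}
  ]
}}

```text
t: 6.6
position: [549.8, 127.6, 77.3]
tool_rot: [-3.116, 0.395, -0.001]
ft_force: [0.6, -0.1, -1.5]
width: 21.6
finger_force: 29.9
```

```bash
python3 -c "
from h import *
goto((*fx(1,-12),76),FA+np.pi/2); print(ff(arm.sense()['position']))"
```

```text
shift [0.4 5.8 1.3] twist 0.0 alt -3.141 pos [549.8 127.6  77.3] q6 1.991 t 6.6 w 21.6 F [ 0.6 -0.1 -1.5]
tool x [ 0.968 -0.249  0.001] y [-0.249 -0.968 -0.   ]
[ 0.57490566 -6.24519127]
```

Emit:
{"name": "move_arm", "arguments": {
  "increments": [
    {"tx": 0,"ty": 8,"tz": 1,"twist": 0},
    {"tx": 0,"ty": 16,"tz": 1,"twist": 0},
    {"tx": 0,"ty": 24,"tz": 1,"twist": 0},
    {"tx": 0,"ty": 32,"tz": 1,"twist": 0},
    {"tx": 0,"ty": 40,"tz": 1,"twist": 0}
  ]
}}

```text
t: 7.1
position: [539.4, 87.9, 75.8]
tool_rot: [-3.117, 0.396, -0.0]
ft_force: [-0.5, 1.2, -0.6]
width: 21.8
finger_force: 29.9
```

Emit:
{"name": "move_arm", "arguments": {
  "increments": [
    {"tx": 0,"ty": 8,"tz": 0,"twist": 0},
    {"tx": 0,"ty": 16,"tz": 0,"twist": 0},
    {"tx": 0,"ty": 24,"tz": 0,"twist": 0},
    {"tx": 0,"ty": 32,"tz": 0,"twist": 0},
    {"tx": 0,"ty": 40,"tz": 0,"twist": 0}
  ]
}}

```text
t: 7.6
position: [529.5, 49.4, 75.8]
tool_rot: [-3.117, 0.395, -0.0]
ft_force: [-0.7, 0.3, -0.9]
width: 21.9
finger_force: 29.9
```

Emit:
{"name": "move_arm", "arguments": {
  "increments": [
    {"tx": 0,"ty": 8,"tz": 0,"twist": 0},
    {"tx": 0,"ty": 16,"tz": 0,"twist": 0},
    {"tx": 0,"ty": 24,"tz": 0,"twist": 0},
    {"tx": 0,"ty": 32,"tz": 0,"twist": 0},
    {"tx": 0,"ty": 40,"tz": 0,"twist": 0}
  ]
}}

```text
t: 8.1
position: [519.4, 10.6, 75.7]
tool_rot: [3.117, -0.395, -0.0]
ft_force: [-0.0, -0.2, -1.8]
width: 21.3
finger_force: 29.9
```

Emit:
{"name": "move_arm", "arguments": {
  "increments": [
    {"tx": 0,"ty": 10,"tz": 0,"twist": 0},
    {"tx": 0,"ty": 20,"tz": 0,"twist": 0},
    {"tx": 0,"ty": 28,"tz": 0,"twist": 0},
    {"tx": 0,"ty": 34,"tz": 0,"twist": 0},
    {"tx": 0,"ty": 38,"tz": 0,"twist": 0}
  ]
}}

```text
t: 8.6
position: [510.0, -26.1, 75.7]
tool_rot: [-3.117, 0.396, -0.0]
ft_force: [0.3, -0.0, -1.4]
width: 21.5
finger_force: 29.9
```

Emit:
{"name": "move_arm", "arguments": {
  "increments": [
    {"tx": 0,"ty": 0,"tz": -10,"twist": 0},
    {"tx": 0,"ty": 0,"tz": -40,"twist": 0},
    {"tx": 0,"ty": 0,"tz": -80,"twist": 0},
    {"tx": 0,"ty": 0,"tz": -110,"twist": 0},
    {"tx": 0,"ty": 0,"tz": -120,"twist": 0}
  ]
}}

```text
t: 9.1
position: [511.6, -25.3, 200.7]
tool_rot: [-3.116, 0.394, -0.011]
ft_force: [0.2, 0.2, -1.3]
width: 21.6
finger_force: 29.9
```

```bash
python3 - <<'E'
from h import *
print(ff(arm.sense()['position']))
c=arm.read_camera("top"); save({"img":c["img"][130:270,150:400]},"t2.png",3.1)
goto((570,-285,200),.418+np.pi/2)
E
```

```text
[   1.79536481 -163.86790681]
shift [121.3 236.9   0.9] twist -0.67 alt 2.472 pos [511.5 -25.4 200.3] q6 1.706 t 9.15 w 22.1 F [ 0.3  0.5 -0.4]
tool x [ 0.968 -0.249  0.007] y [-0.249 -0.968 -0.001]
```

View pics/t2.png

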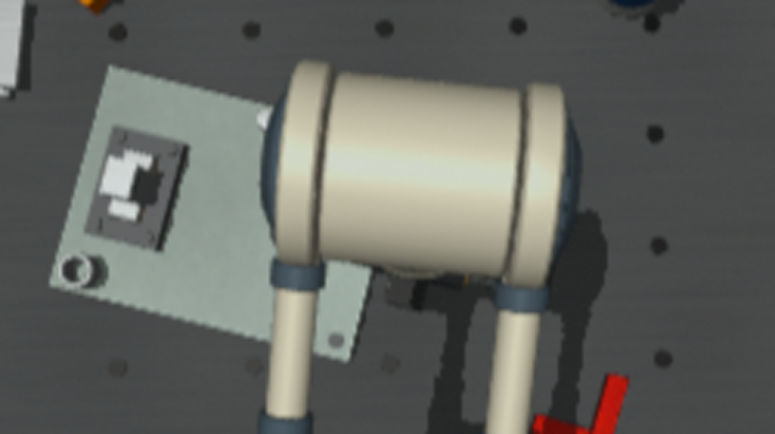

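Emit:
{"name": "move_arm", "arguments": {
  "increments": [
    {"tx": 18,"ty": 40,"tz": 0,"twist": 0},
    {"tx": 36,"ty": 80,"tz": 0,"twist": 0},
    {"tx": 56,"ty": 122,"tz": 0,"twist": 0},
    {"tx": 75,"ty": 164,"tz": 0,"twist": 0},
    {"tx": 90,"ty": 198,"tz": 0,"twist": 0}
  ]
}}

```text
t: 9.65
position: [547.4, -241.7, 193.2]
tool_rot: [-3.116, 0.396, 0.005]
ft_force: [0.5, -0.2, -1.9]
width: 21.9
finger_force: 29.9
```

Emit:
{"name": "move_arm", "arguments": {
  "increments": [
    {"tx": 0,"ty": 0,"tz": 40,"twist": 0},
    {"tx": 0,"ty": 0,"tz": 80,"twist": 0},
    {"tx": 0,"ty": 0,"tz": 100,"twist": 0},
    {"tx": 0,"ty": 0,"tz": 110,"twist": 0},
    {"tx": 0,"ty": 0,"tz": 120,"twist": 0}
  ]
}}

```text
t: 10.15
position: [547.5, -239.3, 74.3]
tool_rot: [-3.116, 0.395, 0.002]
ft_force: [0.1, 0.2, -0.9]
width: 21.4
finger_force: 29.9
```

```bash
python3 - <<'E'
from h import *
goto((550,-240,55),FA+np.pi/2)
c=arm.read_camera("top"); save({"img":c["img"][130:270,150:400]},"t3.png",3.1)
E
```

```text
shift [ 2.6  0.  19.3] twist 0.0 alt -3.141 pos [ 547.5 -239.3   74.3] q6 1.354 t 10.15 w 21.4 F [ 0.1  0.2 -0.9]
tool x [ 0.968 -0.249 -0.001] y [-0.249 -0.968 -0.   ]
```

View pics/t3.png

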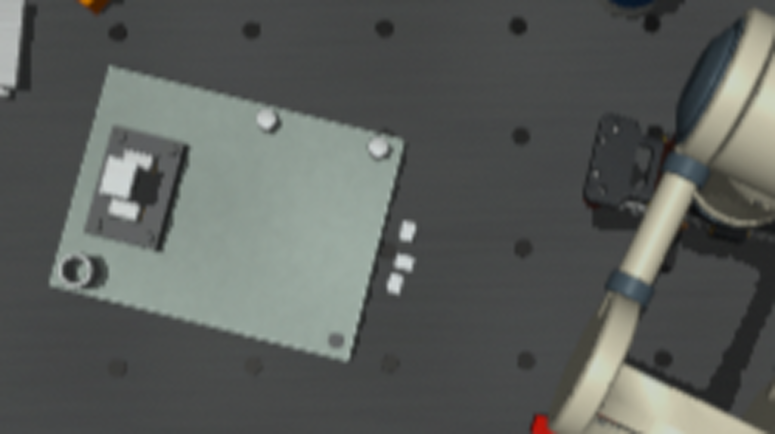

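All three chips now lie on the table beyond the right edge, at (408,231), (404,263), (396,284), and the plate is clear. I'll set the scraper down.

Emit:
{"name": "move_arm", "arguments": {
  "increments": [
    {"tx": 0,"ty": 0,"tz": 8,"twist": 0},
    {"tx": 0,"ty": 0,"tz": 14,"twist": 0},
    {"tx": 0,"ty": 0,"tz": 18,"twist": 0},
    {"tx": 0,"ty": 0,"tz": 19,"twist": 0},
    {"tx": 0,"ty": 0,"tz": 20,"twist": 0}
  ]
}}

```text
t: 10.7
position: [548.1, -239.8, 56.1]
tool_rot: [3.116, -0.395, 0.001]
ft_force: [0.7, -0.4, -1.0]
width: 21.9
finger_force: 29.9
```

Emit:
{"name": "move_arm", "arguments": {
  "increments": [
    {"tx": 0,"ty": 0,"tz": 0.5,"twist": 0},
    {"tx": 0,"ty": 0,"tz": 1,"twist": 0},
    {"tx": 0,"ty": 0,"tz": 1,"twist": 0},
    {"tx": 0,"ty": 0,"tz": 1,"twist": 0}
  ]
}}

```text
t: 11.1
position: [548.0, -239.8, 54.9]
tool_rot: [3.117, -0.395, 0.0]
ft_force: [-0.2, 0.7, -2.0]
width: 21.8
finger_force: 29.9
```

```bash
python3 -c "
from h import *
goto((550,-240,55),FA+np.pi/2)"
```

```text
shift [ 2.  -0.3 -0.1] twist 0.0 alt -3.141 pos [ 548.  -239.8   54.9] q6 1.354 t 11.1 w 21.8 F [-0.2  0.7 -2. ]
tool x [ 0.968 -0.25   0.   ] y [-0.25  -0.968  0.   ]
```

Emit:
{"name": "move_arm", "arguments": {
  "increments": [
    {"tx": 0,"ty": 0,"tz": 0.4,"twist": 0},
    {"tx": 0,"ty": 0,"tz": 0.7,"twist": 0},
    {"tx": 0,"ty": 0,"tz": 0.7,"twist": 0}
  ]
}}

```text
t: 11.4
position: [548.0, -239.8, 54.6]
tool_rot: [3.116, -0.395, 0.001]
ft_force: [-0.2, 0.8, 2.2]
width: 21.9
finger_force: 29.9
```

```bash
python3 -c "
from h import *
goto((550,-240,55),FA+np.pi/2)"
```

```text
shift [ 1.9 -0.3 -0.4] twist 0.0 alt -3.141 pos [ 548.  -239.8   54.6] q6 1.354 t 11.4 w 21.9 F [-0.2  0.8  2.2]
tool x [ 0.968 -0.25   0.001] y [-0.25  -0.968  0.   ]
```

Contact. Release.

Emit:
{"name": "move_arm", "arguments": {
  "fingers": 1,
  "increments": [
    {"tx": 0,"ty": 0,"tz": 0,"twist": 0},
    {"tx": 0,"ty": 0,"tz": 0,"twist": 0},
    {"tx": 0,"ty": 0,"tz": 0,"twist": 0},
    {"tx": 0,"ty": 0,"tz": 0,"twist": 0},
    {"tx": 0,"ty": 0,"tz": 0,"twist": 0}
  ]
}}

```text
t: 11.9
position: [547.9, -239.7, 53.9]
tool_rot: [-3.117, 0.395, 0.0]
ft_force: [-0.1, -0.6, 0.2]
width: 58.0
finger_force: 0.0
```

Emit:
{"name": "move_arm", "arguments": {
  "increments": [
    {"tx": 0,"ty": 0,"tz": -5,"twist": 0},
    {"tx": 0,"ty": 0,"tz": -30,"twist": 0},
    {"tx": 0,"ty": 0,"tz": -70,"twist": 0},
    {"tx": 0,"ty": 0,"tz": -110,"twist": 0},
    {"tx": 0,"ty": 0,"tz": -150,"twist": 0}
  ]
}}

```text
t: 12.4
position: [547.7, -239.6, 206.0]
tool_rot: [3.117, -0.395, 0.0]
ft_force: [1.2, 0.3, 0.4]
width: 87.8
finger_force: 0.0
```

```bash
python3 -c "
from h import *
goto((*fx(-20,85),205),-.258+np.pi/2)"
```

```text
shift [-110.1 -447.4    0.9] twist 0.006 alt -3.136 pos [ 547.7 -239.6  206. ] q6 1.354 t 12.4 w 87.8 F [1.2 0.3 0.4]
tool x [ 0.968 -0.25   0.   ] y [-0.25  -0.968  0.   ]
```

Emit:
{"name": "move_arm", "arguments": {
  "increments": [
    {"tx": -10,"ty": -40,"tz": 0,"twist": 0},
    {"tx": -20,"ty": -80,"tz": 0,"twist": 0},
    {"tx": -30,"ty": -122,"tz": 0,"twist": 0},
    {"tx": -40,"ty": -164,"tz": 0,"twist": 0},
    {"tx": -50,"ty": -205,"tz": 0,"twist": 0}
  ]
}}

```text
t: 12.9
position: [550.4, -27.0, 204.7]
tool_rot: [-3.116, 0.395, -0.001]
ft_force: [-0.3, -0.2, 0.6]
width: 87.7
finger_force: 0.0
```

Emit:
{"name": "move_arm", "arguments": {
  "increments": [
    {"tx": -10,"ty": -42,"tz": 0,"twist": 0},
    {"tx": -20,"ty": -84,"tz": 0,"twist": 0},
    {"tx": -30,"ty": -126,"tz": 0,"twist": 0},
    {"tx": -40,"ty": -167,"tz": 0,"twist": 0},
    {"tx": -50,"ty": -205,"tz": 0,"twist": 0}
  ]
}}

```text
t: 13.4
position: [553.1, 184.3, 204.6]
tool_rot: [-3.116, 0.394, -0.001]
ft_force: [0.3, -1.0, 0.1]
width: 88.1
finger_force: 0.0
```

Emit:
{"name": "move_arm", "arguments": {
  "increments": [
    {"tx": -5,"ty": -20,"tz": 0,"twist": 0},
    {"tx": -10,"ty": -37,"tz": 0,"twist": 0},
    {"tx": -10,"ty": -37,"tz": 0,"twist": 0},
    {"tx": -10,"ty": -37,"tz": 0,"twist": 0},
    {"tx": -10,"ty": -37,"tz": 0,"twist": 0}
  ]
}}

```text
t: 13.9
position: [553.2, 219.4, 204.2]
tool_rot: [3.116, -0.397, 0.0]
ft_force: [0.7, -0.5, -0.2]
width: 87.9
finger_force: 0.0
```

```bash
python3 - <<'E'
from h import *
goto((*fx(0,85),115),-.258+np.pi/2)
c=wcam()
mark(c,FO,FA,((100,140,20),(85,-10,42),(48,53,40),(48,117,40),(-48,53,40),(-48,117,40),(15,97,100),(15,73,100),(-15,73,100),(-15,97,100)),"w4.png",1.42)
E
```

```text
shift [19.  -1.6 89.2] twist 0.004 alt -3.137 pos [553.2 219.4 204.2] q6 2.145 t 13.9 w 87.9 F [ 0.7 -0.5 -0.2]
tool x [ 0.968 -0.251  0.   ] y [-0.251 -0.968  0.   ]
(100, 140, 20) [216.  57.]
(85, -10, 42) [377.  71.]
(48, 53, 40) [307. 113.]
(48, 117, 40) [239. 113.]
(-48, 53, 40) [305. 211.]
(-48, 117, 40) [242. 211.]
(15, 97, 100) [258. 157.]
(15, 73, 100) [288. 157.]
(-15, 73, 100) [288. 193.]
(-15, 97, 100) [259. 193.]
```

View pics/w4.png

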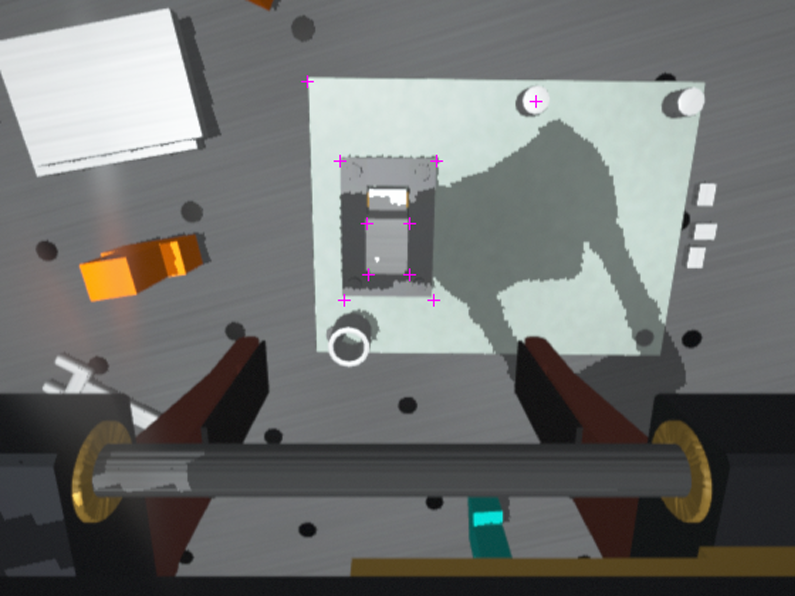

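The block handle is centred in the slot, top face at (366..409, 222..273), matching the marks at fixture (0,85) to about 1 mm. The slot is about 0.01 rad clockwise of the tool. I'll descend and grip across y.

Emit:
{"name": "move_arm", "arguments": {
  "increments": [
    {"tx": 10,"ty": -1,"tz": 20,"twist": 0.005},
    {"tx": 20,"ty": -2,"tz": 55,"twist": 0.01},
    {"tx": 20,"ty": -2,"tz": 90,"twist": 0.01},
    {"tx": 20,"ty": -2,"tz": 118,"twist": 0.01},
    {"tx": 20,"ty": -2,"tz": 128,"twist": 0.01}
  ]
}}

```text
t: 14.45
position: [571.2, 215.8, 72.0]
tool_rot: [3.112, -0.413, -0.008]
ft_force: [-0.4, -1.1, -0.4]
width: 88.2
finger_force: 0.0
```

Emit:
{"name": "move_arm", "arguments": {
  "fingers": -1,
  "increments": [
    {"tx": 0,"ty": 0,"tz": 1,"twist": 0},
    {"tx": 0,"ty": 0,"tz": 1,"twist": 0},
    {"tx": 0,"ty": 0,"tz": 1,"twist": 0},
    {"tx": 0,"ty": 0,"tz": 1,"twist": 0},
    {"tx": 0,"ty": 0,"tz": 1,"twist": 0}
  ]
}}

```text
t: 14.95
position: [573.3, 217.8, 76.4]
tool_rot: [-3.114, 0.41, -0.003]
ft_force: [0.1, 0.5, -0.4]
width: 51.2
finger_force: 0.0
```

Emit:
{"name": "move_arm", "arguments": {
  "increments": [
    {"tx": 0,"ty": 0,"tz": 0,"twist": 0},
    {"tx": 0,"ty": 0,"tz": 0,"twist": 0},
    {"tx": 0,"ty": 0,"tz": 0,"twist": 0},
    {"tx": 0,"ty": 0,"tz": 0,"twist": 0},
    {"tx": 0,"ty": 0,"tz": 0,"twist": 0}
  ]
}}

```text
t: 15.45
position: [572.7, 217.4, 75.0]
tool_rot: [3.114, -0.411, -0.0]
ft_force: [-0.1, -0.9, 0.2]
width: 23.3
finger_force: 30.0
```

```bash
cat >>h.py <<'E'
def st():
    P=[];F=[];T=[]
    s=arm.sense(); a=FA-.008
    c,sn=np.cos(a),np.sin(a); A=np.array([[c,sn,0],[-sn,c,0],[0,0,1]])
    d=np.array(s["position"])-np.array([*FO,0]); print("t",round(s["t"],2),"fixpos",np.round(A@d,1),"F(fix)",np.round(A@s["ft_force"],1),"M",np.round(A@s["ft_torque"],2),"w",round(s["width"],1),"yaw",round(2*np.arctan2(s["tool_rot"][1],s["tool_rot"][0])%np.pi-np.pi,4))
def crop(n):
    """keep wrist crop and scene crop round the block"""
    a=wcam()["img"][60:300,170:390]; c=arm.read_camera("scene"); u=proj(c,(*fx(0,85),80)).astype(int)
    b=cv2.resize(c["img"][u[1]-28:u[1]+27,u[0]-25:u[0]+25],(220,240),interpolation=cv2.INTER_CUBIC)
    np.save(n,np.vstack([a,b]))
E
python3 -c "
from h import *
st(); crop('c0.npy'); st()"
```

```text
t 15.45 fixpos [-0.4 86.4 75. ] F(fix) [ 0.1 -0.9  0.2] M [-0.06  0.02 -0.06] w 23.3 yaw -0.2624
t 15.55 fixpos [-0.3 86.5 75. ] F(fix) [-0.7 -1.7  1.2] M [-0.1   0.06 -0.09] w 23.4 yaw -0.2623
```

Emit:
{"name": "move_arm", "arguments": {
  "increments": [
    {"tx": -1,"ty": 0,"tz": -0.5,"twist": 0},
    {"tx": -2,"ty": 0,"tz": -1,"twist": 0},
    {"tx": -3,"ty": 0,"tz": -1.5,"twist": 0},
    {"tx": -4,"ty": 0,"tz": -2,"twist": 0},
    {"tx": -5,"ty": 0,"tz": -2.3,"twist": 0}
  ]
}}

```text
t: 16.05
position: [571.1, 217.6, 75.5]
tool_rot: [3.114, -0.413, 0.01]
ft_force: [17.2, -1.9, -13.4]
width: 23.7
finger_force: 30.0
```

```bash
python3 -c "
from h import *
st()"
```

```text
t 16.05 fixpos [-2.  86.2 75.5] F(fix) [ 17.1   2.6 -13.4] M [ 0.61 -3.15 -0.11] w 23.7 yaw -0.2638
```

Emit:
{"name": "move_arm", "arguments": {
  "increments": [
    {"tx": -1,"ty": 0,"tz": -0.4,"twist": 0},
    {"tx": -2,"ty": 0,"tz": -0.8,"twist": 0},
    {"tx": -3,"ty": 0,"tz": -1.2,"twist": 0},
    {"tx": -4,"ty": 0,"tz": -1.5,"twist": 0},
    {"tx": -4,"ty": 0,"tz": -1.5,"twist": 0}
  ]
}}

```text
t: 16.55
position: [567.1, 218.3, 76.3]
tool_rot: [3.113, -0.413, 0.009]
ft_force: [15.6, -3.1, -14.0]
width: 23.9
finger_force: 30.0
```

```bash
python3 -c "
from h import *
st(); crop('c1.npy'); st()
im=np.hstack([np.load('c0.npy'),np.load('c1.npy')]); save({'img':im},'r1.png',1.2)"
```

```text
t 16.55 fixpos [-6.  85.8 76.3] F(fix) [ 15.9   1.1 -14. ] M [ 0.38 -3.04 -0.03] w 23.9 yaw -0.2641
t 16.65 fixpos [-6.  85.8 76.3] F(fix) [ 16.6   2.4 -14.4] M [ 0.36 -3.04 -0.04] w 23.9 yaw -0.2641
```

Emit:
{"name": "move_arm", "arguments": {
  "increments": [
    {"tx": -1,"ty": 0,"tz": -0.6,"twist": 0},
    {"tx": -2,"ty": 0,"tz": -1.2,"twist": 0},
    {"tx": -3,"ty": 0,"tz": -1.8,"twist": 0},
    {"tx": -3,"ty": 0,"tz": -1.8,"twist": 0}
  ]
}}

```text
t: 17.05
position: [563.5, 219.0, 77.1]
tool_rot: [3.112, -0.413, 0.005]
ft_force: [14.3, -1.8, -18.5]
width: 23.7
finger_force: 29.9
```

```bash
python3 -c "
from h import *
st(); crop('c1.npy'); st()
im=np.hstack([np.load('c0.npy'),np.load('c1.npy')]); save({'img':im},'r1.png',1.2)"
```

```text
t 17.05 fixpos [-9.7 85.6 77.1] F(fix) [ 14.3   2.  -18.5] M [ 0.37 -2.98 -0.04] w 23.7 yaw -0.2639
t 17.15 fixpos [-9.7 85.6 77. ] F(fix) [ 15.    1.8 -18.2] M [ 0.39 -2.93 -0.04] w 23.4 yaw -0.264
```

View pics/r1.png

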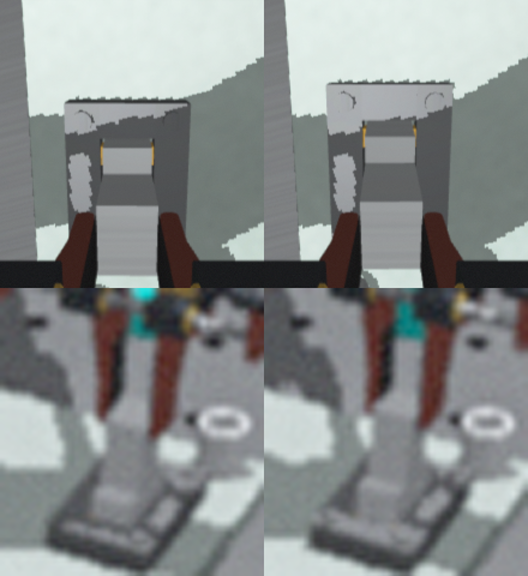

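The right panel shows the block leaning clearly towards the robot: the handle's front face is longer and the far end of the foot is raised out of the slot. Next I'll rock it the other way, easing it up.

Emit:
{"name": "move_arm", "arguments": {
  "increments": [
    {"tx": 1.5,"ty": 0,"tz": -0.4,"twist": 0},
    {"tx": 3,"ty": 0,"tz": -0.8,"twist": 0},
    {"tx": 4.5,"ty": 0,"tz": -1.2,"twist": 0},
    {"tx": 6,"ty": 0,"tz": -1.6,"twist": 0},
    {"tx": 8,"ty": 0,"tz": -2,"twist": 0}
  ]
}}

```text
t: 17.65
position: [565.4, 218.4, 77.9]
tool_rot: [3.112, -0.409, -0.016]
ft_force: [-5.3, 1.8, -25.9]
width: 23.5
finger_force: 29.9
```

```bash
python3 -c "
from h import *
st()"
```

```text
t 17.65 fixpos [-7.7 85.6 77.9] F(fix) [ -5.6   0.4 -25.9] M [ 0.23  1.06 -0.06] w 23.5 yaw -0.2614
```

Emit:
{"name": "move_arm", "arguments": {
  "increments": [
    {"tx": 1.5,"ty": 0,"tz": -0.5,"twist": 0},
    {"tx": 3,"ty": 0,"tz": -1,"twist": 0},
    {"tx": 4.5,"ty": 0,"tz": -1.5,"twist": 0},
    {"tx": 6,"ty": 0,"tz": -2,"twist": 0},
    {"tx": 7.5,"ty": 0,"tz": -2.5,"twist": 0}
  ]
}}

```text
t: 18.15
position: [571.3, 217.2, 80.2]
tool_rot: [3.112, -0.408, -0.021]
ft_force: [-9.1, 3.1, -25.9]
width: 23.4
finger_force: 29.9
```

```bash
python3 - <<'E'
from h import *
st(); crop('c2.npy'); c=wcam()
# rows of strong brightness steps along the block's middle column for each saved crop
for n in("c0","c1","c2"):
    g=np.load(n+".npy")[:240].astype(float).mean(2)
    for a,b in((100,113),):
        p=cv2.GaussianBlur(g[:,a:b].mean(1).reshape(-1,1),(1,3),0).ravel(); d=np.diff(p)
        print(n,[(i+60,int(d[i])) for i in range(1,len(d)-1) if abs(d[i])>7 and abs(d[i])>=abs(d[i-1]) and abs(d[i])>=abs(d[i+1])])
T=np.array(c["T_tool_cam"]);Ti=np.linalg.inv(T)
# tool coords: block point (x,h) upright => tool (x,0,-(h-55)) as tool z is down, TCP at h=55
for th in(-.2,-.15,-.1,-.05,0,.05,.1,.15):
    r=[]
    for x,h in((15,80),(15,34),(28,34),(28,0)):
        dx,dh=x,h-63; X=dx*np.cos(th)+dh*np.sin(th);H=-dx*np.sin(th)+dh*np.cos(th)
        q=Ti@np.array([X,0,-(H+8),1]); r.append(round(q[1]/q[2]*c["fy"]+c["cy"],1))
    print(th,r)
E
```

```text
t 18.15 fixpos [-1.7 85.8 80.2] F(fix) [ -9.6   0.7 -25.9] M [ 0.2   1.78 -0.01] w 23.4 yaw -0.2605
c0 [(142, -51), (145, 42), (157, -22), (182, 26), (204, -23), (230, 25), (289, 21)]
c1 [(127, -48), (130, 33), (158, -19), (173, 20), (195, -18), (227, 21), (283, 23)]
c2 [(138, -51), (141, 43), (150, -16), (154, -8), (180, 24), (202, -24), (228, 24), (286, 21)]
-0.2 [np.float64(245.4), np.float64(200.8), np.float64(180.0), np.float64(159.3)]
-0.15 [np.float64(242.9), np.float64(202.5), np.float64(181.4), np.float64(163.3)]
-0.1 [np.float64(240.5), np.float64(204.3), np.float64(183.0), np.float64(167.3)]
-0.05 [np.float64(238.1), np.float64(206.2), np.float64(184.8), np.float64(171.4)]
0 [np.float64(235.8), np.float64(208.2), np.float64(186.6), np.float64(175.6)]
0.05 [np.float64(233.5), np.float64(210.2), np.float64(188.6), np.float64(179.9)]
0.1 [np.float64(231.3), np.float64(212.4), np.float64(190.7), np.float64(184.2)]
0.15 [np.float64(229.2), np.float64(214.5), np.float64(192.9), np.float64(188.6)]
```

```bash
cat >>h.py <<'E'
from scipy.optimize import least_squares
def lean(ref=(182,204,230),show=True):
    """lean of block relative to tool (+ = top away from the robot) and its shift in the tool, from edge rows in the wrist picture"""
    c=wcam(); g=c["img"].astype(float).mean(2)[60:300,170:390]
    p=cv2.GaussianBlur(g[:,100:113].mean(1).reshape(-1,1),(1,3),0).ravel(); d=np.diff(p)
    e=[(i+60,int(d[i])) for i in range(1,len(d)-1) if abs(d[i])>7 and abs(d[i])>=abs(d[i-1]) and abs(d[i])>=abs(d[i+1])]
    Ti=np.linalg.inv(np.array(c["T_tool_cam"]))
    def rows(th,sx):
        r=[]
        for x,h in((28,34),(15,34),(15,80)):
            dh=h-63; X=sx+x*np.cos(th)+dh*np.sin(th);H=-x*np.sin(th)+dh*np.cos(th)
            q=Ti@np.array([X,0,-(H+8),1]); r.append(q[1]/q[2]*c["fy"]+c["cy"])
        return np.array(r)
    off=np.array(ref)-rows(0,0)
    pl=[v for v,k in e if k>10 and 160<v<200]; mi=[v for v,k in e if k<-10 and 185<v<222]; to=[v for v,k in e if k>10 and 215<v<250]
    if pl and mi and to:
        m=np.array((pl[-1],mi[-1],to[0])); o=least_squares(lambda q:rows(q[0],q[1]*10)+off-m,(0,0))
        rv=R.from_rotvec(arm.sense()["tool_rot"]).as_matrix(); tilt=rv[:,2]; a=FA-.01
        ts=-(tilt[0]*np.cos(a)+tilt[1]*np.sin(a))   # tool top tilt towards +x
        print("rows",m,"lean rel tool",round(o.x[0],3),"tool tilt",round(ts,3),"=> lean",round(o.x[0]+ts,3),"block shift x in tool",round(o.x[1]*10,1),"res",np.round(o.fun,1))
    else: print(e)
E
python3 -c "
from h import *
lean()"
```

```text
rows [180 202 228] lean rel tool -0.005 tool tilt 0.012 => lean 0.007 block shift x in tool 1.1 res [-0.  0.  0.]
```

Emit:
{"name": "move_arm", "arguments": {
  "increments": [
    {"tx": -2,"ty": 0,"tz": 0,"twist": 0},
    {"tx": -4,"ty": 0,"tz": 0,"twist": 0},
    {"tx": -6,"ty": 0,"tz": 0,"twist": 0},
    {"tx": -8,"ty": 0,"tz": 0,"twist": 0},
    {"tx": -10,"ty": 0,"tz": 0,"twist": 0}
  ]
}}

```text
t: 18.85
position: [567.3, 217.8, 81.3]
tool_rot: [3.111, -0.412, 0.0]
ft_force: [10.3, -1.6, -31.2]
width: 24.1
finger_force: 29.9
```

```bash
python3 -c "
from h import *
st();lean()"
```

```text
t 18.85 fixpos [-5.7 85.4 81.3] F(fix) [ 10.4   1.1 -31.2] M [ 0.31 -2.19  0.01] w 24.1 yaw -0.2632
rows [177 198 227] lean rel tool -0.04 tool tilt -0.0 => lean -0.04 block shift x in tool 2.4 res [-0.5  0.5  0. ]
```

Emit:
{"name": "move_arm", "arguments": {
  "increments": [
    {"tx": -2,"ty": 0,"tz": 0,"twist": 0},
    {"tx": -4,"ty": 0,"tz": 0,"twist": 0},
    {"tx": -6,"ty": 0,"tz": 0,"twist": 0},
    {"tx": -8,"ty": 0,"tz": 0,"twist": 0},
    {"tx": -10,"ty": 0,"tz": 0,"twist": 0}
  ]
}}

```text
t: 19.4
position: [559.3, 219.9, 82.9]
tool_rot: [3.111, -0.413, 0.007]
ft_force: [14.7, -2.9, -27.8]
width: 23.6
finger_force: 29.9
```

```bash
python3 -c "
from h import *
st();lean()"
```

```text
t 19.4 fixpos [-13.9  85.4  82.9] F(fix) [ 14.9   1.  -27.8] M [ 0.21 -2.98  0.06] w 23.6 yaw -0.2641
rows [168 190 224] lean rel tool -0.118 tool tilt -0.005 => lean -0.123 block shift x in tool 5.6 res [-0.  0.  0.]
```

Lean towards the robot is now -0.12 rad, a clear rock. Next, away.

Emit:
{"name": "move_arm", "arguments": {
  "increments": [
    {"tx": 2.5,"ty": 0,"tz": 0,"twist": 0},
    {"tx": 5,"ty": 0,"tz": 0,"twist": 0},
    {"tx": 7.5,"ty": 0,"tz": 0,"twist": 0},
    {"tx": 10,"ty": 0,"tz": -0.5,"twist": 0},
    {"tx": 12.5,"ty": 0,"tz": -1,"twist": 0}
  ]
}}

```text
t: 19.95
position: [565.7, 219.4, 85.2]
tool_rot: [3.114, -0.408, -0.012]
ft_force: [-10.3, 0.6, -15.9]
width: 23.2
finger_force: 30.0
```

```bash
python3 -c "
from h import *
st();lean()"
```

```text
t 19.95 fixpos [-7.6 86.5 85.2] F(fix) [-10.1  -2.1 -15.9] M [-0.22  2.16 -0.03] w 23.2 yaw -0.2607
rows [173 195 224] lean rel tool -0.053 tool tilt 0.007 => lean -0.046 block shift x in tool 4.1 res [-0.1  0.1  0. ]
```

Emit:
{"name": "move_arm", "arguments": {
  "increments": [
    {"tx": 2,"ty": 0,"tz": -0.3,"twist": 0},
    {"tx": 4,"ty": 0,"tz": -0.6,"twist": 0},
    {"tx": 6,"ty": 0,"tz": -1,"twist": 0},
    {"tx": 8,"ty": 0,"tz": -1,"twist": 0},
    {"tx": 10,"ty": 0,"tz": -1,"twist": 0}
  ]
}}

```text
t: 20.5
position: [575.3, 217.6, 87.3]
tool_rot: [-3.114, 0.407, 0.012]
ft_force: [-11.7, 1.7, -10.9]
width: 23.9
finger_force: 30.0
```

```bash
python3 -c "
from h import *
st();lean()"
```

```text
t 20.5 fixpos [ 2.1 87.2 87.3] F(fix) [-11.8  -1.4 -10.9] M [-0.06  2.55  0.02] w 23.9 yaw -0.26
rows [183 204 226] lean rel tool 0.049 tool tilt 0.007 => lean 0.055 block shift x in tool 0.9 res [-0.6  0.6  0. ]
```

Emit:
{"name": "move_arm", "arguments": {
  "increments": [
    {"tx": 2,"ty": 0,"tz": 0,"twist": 0},
    {"tx": 4,"ty": 0,"tz": 0,"twist": 0},
    {"tx": 6,"ty": 0,"tz": 0,"twist": 0},
    {"tx": 8,"ty": 0,"tz": 0,"twist": 0},
    {"tx": 8,"ty": 0,"tz": 0,"twist": 0}
  ]
}}

```text
t: 21.05
position: [583.6, 215.6, 88.2]
tool_rot: [-3.114, 0.407, 0.009]
ft_force: [-11.4, 3.2, -11.0]
width: 23.6
finger_force: 29.9
```

```bash
python3 -c "
from h import *
st();lean()
c=wcam(); np.save('c3.npy',c['img'])
# apparent handle width at its top far edge -> depth
"
```

```text
t 21.05 fixpos [10.7 87.5 88.2] F(fix) [-11.8   0.1 -11. ] M [0.   2.26 0.02] w 23.6 yaw -0.2601
rows [191 213 229] lean rel tool 0.127 tool tilt 0.006 => lean 0.133 block shift x in tool -2.3 res [-0.  0.  0.]
```

Lean away is now +0.133. I'll rock back again, easing it up.

Emit:
{"name": "move_arm", "arguments": {
  "increments": [
    {"tx": -2.5,"ty": 0,"tz": -0.4,"twist": 0},
    {"tx": -5,"ty": 0,"tz": -0.8,"twist": 0},
    {"tx": -7.5,"ty": 0,"tz": -1.2,"twist": 0},
    {"tx": -10,"ty": 0,"tz": -1.6,"twist": 0},
    {"tx": -12,"ty": 0,"tz": -2,"twist": 0}
  ]
}}

```text
t: 21.65
position: [577.5, 216.3, 89.9]
tool_rot: [-3.114, 0.412, -0.011]
ft_force: [10.6, -1.7, -18.9]
width: 23.9
finger_force: 30.0
```

```bash
python3 -c "
from h import *
st();lean()"
```

```text
t 21.65 fixpos [ 4.6 86.6 89.9] F(fix) [ 10.7   1.1 -18.9] M [ 0.18 -1.89 -0.01] w 23.9 yaw -0.2633
rows [186 208 229] lean rel tool 0.062 tool tilt -0.006 => lean 0.056 block shift x in tool -0.9 res [-0.  0.  0.]
```

Emit:
{"name": "move_arm", "arguments": {
  "increments": [
    {"tx": -2,"ty": 0,"tz": -0.2,"twist": 0},
    {"tx": -4,"ty": 0,"tz": -0.4,"twist": 0},
    {"tx": -6,"ty": 0,"tz": -0.6,"twist": 0},
    {"tx": -8,"ty": 0,"tz": -0.8,"twist": 0},
    {"tx": -10,"ty": 0,"tz": -1,"twist": 0}
  ]
}}

```text
t: 22.2
position: [568.7, 218.3, 91.6]
tool_rot: [-3.114, 0.414, -0.014]
ft_force: [10.9, -2.4, -17.6]
width: 23.4
finger_force: 30.0
```

```bash
python3 -c "
from h import *
st();lean()"
```

```text
t 22.2 fixpos [-4.4 86.3 91.6] F(fix) [ 11.1   0.5 -17.6] M [ 0.1  -2.31  0.07] w 23.4 yaw -0.264
rows [177 199 226] lean rel tool -0.023 tool tilt -0.008 => lean -0.031 block shift x in tool 2.5 res [-0.1  0.   0. ]
```

Emit:
{"name": "move_arm", "arguments": {
  "increments": [
    {"tx": -2,"ty": 0,"tz": 0,"twist": 0},
    {"tx": -4,"ty": 0,"tz": 0,"twist": 0},
    {"tx": -6,"ty": 0,"tz": 0,"twist": 0},
    {"tx": -8,"ty": 0,"tz": 0,"twist": 0},
    {"tx": -9,"ty": 0,"tz": 0,"twist": 0}
  ]
}}

```text
t: 22.75
position: [558.2, 221.9, 93.0]
tool_rot: [-3.113, 0.411, -0.009]
ft_force: [4.7, -2.5, -5.2]
width: 23.3
finger_force: 30.0
```

```bash
python3 -c "
from h import *
st();lean()"
```

```text
t 22.75 fixpos [-15.6  87.   93. ] F(fix) [ 5.2 -1.2 -5.2] M [-0.16 -1.06 -0.01] w 23.3 yaw -0.2627
rows [167 189 225] lean rel tool -0.142 tool tilt -0.005 => lean -0.148 block shift x in tool 5.7 res [ 0. -0. -0.]
```

Emit:
{"name": "move_arm", "arguments": {
  "increments": [
    {"tx": 2.5,"ty": 0,"tz": -0.4,"twist": 0},
    {"tx": 5,"ty": 0,"tz": -0.8,"twist": 0},
    {"tx": 7.5,"ty": 0,"tz": -1.2,"twist": 0},
    {"tx": 10,"ty": 0,"tz": -1.6,"twist": 0},
    {"tx": 12,"ty": 0,"tz": -2,"twist": 0}
  ]
}}

```text
t: 23.3
position: [565.2, 220.1, 92.5]
tool_rot: [-3.114, 0.408, 0.011]
ft_force: [-13.5, 1.6, 2.6]
width: 23.4
finger_force: 30.0
```

```bash
python3 -c "
from h import *
st();lean()"
```

```text
t 23.3 fixpos [-8.3 87.1 92.5] F(fix) [-13.5  -2.    2.6] M [-0.26  2.55 -0.02] w 23.4 yaw -0.2607
rows [173 194 224] lean rel tool -0.06 tool tilt 0.007 => lean -0.053 block shift x in tool 4.3 res [-0.6  0.6  0. ]
```

Emit:
{"name": "move_arm", "arguments": {
  "increments": [
    {"tx": 1.5,"ty": 0,"tz": -0.5,"twist": 0},
    {"tx": 3,"ty": 0,"tz": -1,"twist": 0},
    {"tx": 4.5,"ty": 0,"tz": -1.5,"twist": 0},
    {"tx": 6,"ty": 0,"tz": -2,"twist": 0}
  ]
}}

```text
t: 23.75
position: [569.2, 218.8, 93.3]
tool_rot: [3.115, -0.407, -0.017]
ft_force: [-15.3, 1.0, 0.9]
width: 23.3
finger_force: 30.0
```

```bash
python3 -c "
from h import *
st();lean()"
```

```text
t 23.75 fixpos [-4.1 86.9 93.3] F(fix) [-15.   -3.    0.9] M [-0.27  3.    0.12] w 23.3 yaw -0.2597
rows [176 198 226] lean rel tool -0.036 tool tilt 0.01 => lean -0.025 block shift x in tool 2.8 res [-0.  0.  0.]
```

Emit:
{"name": "move_arm", "arguments": {
  "increments": [
    {"tx": 1.5,"ty": 0,"tz": -0.7,"twist": 0},
    {"tx": 3,"ty": 0,"tz": -1.4,"twist": 0},
    {"tx": 4.5,"ty": 0,"tz": -2,"twist": 0},
    {"tx": 5,"ty": 0,"tz": -2,"twist": 0}
  ]
}}

```text
t: 24.2
position: [577.8, 216.7, 95.8]
tool_rot: [-3.114, 0.409, 0.004]
ft_force: [-4.4, 1.5, -2.3]
width: 23.6
finger_force: 30.0
```

```bash
python3 -c "
from h import *
st();lean()"
```

```text
t 24.2 fixpos [ 4.7 87.1 95.8] F(fix) [-4.6  0.3 -2.3] M [ 0.17  1.09 -0.07] w 23.6 yaw -0.2613
rows [183 205 227] lean rel tool 0.045 tool tilt 0.002 => lean 0.046 block shift x in tool 0.5 res [-0.  0.  0.]
```

Emit:
{"name": "move_arm", "arguments": {
  "increments": [
    {"tx": -1.5,"ty": 0,"tz": 0,"twist": 0},
    {"tx": -3,"ty": 0,"tz": 0,"twist": 0},
    {"tx": -4.5,"ty": 0,"tz": 0,"twist": 0},
    {"tx": -6,"ty": 0,"tz": 0,"twist": 0}
  ]
}}

```text
t: 24.65
position: [573.0, 217.1, 96.0]
tool_rot: [3.114, -0.411, 0.001]
ft_force: [0.8, 0.8, -5.8]
width: 23.5
finger_force: 30.0
```

```bash
python3 -c "
from h import *
st();lean()"
```

```text
t 24.65 fixpos [ 0.  86.3 96. ] F(fix) [ 0.6  1.  -5.8] M [0.05 0.08 0.  ] w 23.5 yaw -0.2627
rows [182 204 228] lean rel tool 0.021 tool tilt -0.0 => lean 0.021 block shift x in tool 0.5 res [-0.  0.  0.]
```

Emit:
{"name": "move_arm", "arguments": {
  "increments": [
    {"tx": -1.5,"ty": 0,"tz": 0,"twist": 0},
    {"tx": -3,"ty": 0,"tz": 0,"twist": 0},
    {"tx": -4.5,"ty": 0,"tz": 0,"twist": 0},
    {"tx": -4.5,"ty": 0,"tz": 0,"twist": 0}
  ]
}}

```text
t: 25.1
position: [569.3, 218.4, 96.9]
tool_rot: [-3.114, 0.411, -0.004]
ft_force: [3.6, -1.7, -4.1]
width: 23.6
finger_force: 30.0
```

```bash
python3 -c "
from h import *
st();lean()"
```

```text
t 25.1 fixpos [-3.9 86.5 96.9] F(fix) [ 3.9 -0.7 -4.1] M [-0.09 -0.92  0.01] w 23.6 yaw -0.2626
rows [180 201 228] lean rel tool -0.011 tool tilt -0.002 => lean -0.014 block shift x in tool 1.2 res [-0.5  0.5  0. ]
```

Emit:
{"name": "move_arm", "arguments": {
  "increments": [
    {"tx": 1.5,"ty": 0,"tz": 0,"twist": 0},
    {"tx": 3,"ty": 0,"tz": 0,"twist": 0},
    {"tx": 3,"ty": 0,"tz": -2,"twist": 0},
    {"tx": 3,"ty": 0,"tz": -4,"twist": 0},
    {"tx": 3,"ty": 0,"tz": -6,"twist": 0}
  ]
}}

```text
t: 25.65
position: [570.7, 218.2, 101.9]
tool_rot: [3.115, -0.41, -0.003]
ft_force: [-0.1, 0.5, -5.4]
width: 23.3
finger_force: 30.0
```

Emit:
{"name": "move_arm", "arguments": {
  "increments": [
    {"tx": 0,"ty": 0,"tz": -2,"twist": 0},
    {"tx": 0,"ty": 0,"tz": -4,"twist": 0},
    {"tx": 0,"ty": 0,"tz": -6,"twist": 0},
    {"tx": 0,"ty": 0,"tz": -6,"twist": 0},
    {"tx": 0,"ty": 0,"tz": -6,"twist": 0}
  ]
}}

```text
t: 26.15
position: [571.3, 218.0, 108.2]
tool_rot: [-3.115, 0.411, -0.0]
ft_force: [-0.2, -0.0, -6.0]
width: 23.5
finger_force: 30.0
```

```bash
python3 - <<'E'
from h import *
st();lean()
c=wcam(); c0=np.load('c0.npy')[:240]
def w(g,r):  # columns of strong steps in row band across handle/foot
    p=g[r-1:r+2].astype(float).mean((0,2)); d=np.diff(p); return [(i,int(d[i])) for i in range(1,len(d)-1) if abs(d[i])>12 and abs(d[i])>=abs(d[i-1]) and abs(d[i])>=abs(d[i+1])]
n=c["img"][60:300,170:390]
for r in(160,150,130):
    print(r,"c0",w(c0,r),"now",w(n,r))
g=n.astype(float).mean(2)[:,100:113].mean(1); print(np.round(g[40:190]).astype(int).tolist())
E
```

```text
t 26.15 fixpos [ -1.8  86.6 108.2] F(fix) [-0.2 -0.1 -6. ] M [ 0.06  0.04 -0.02] w 23.5 yaw -0.2621
rows [182 203 227] lean rel tool 0.025 tool tilt 0.0 => lean 0.025 block shift x in tool 0.9 res [-0.5  0.5  0. ]
160 c0 [(26, -18), (55, -31), (59, 43), (76, -34), (155, 23)] now [(37, 65), (39, -47), (62, -27), (81, 13), (149, 16)]
150 c0 [(54, -16), (56, 35), (74, -20), (76, -24), (84, 19), (126, -17), (155, 16)] now [(36, 57), (38, -43), (61, -16), (70, 12), (72, 33), (84, -30), (149, 25)]
130 c0 [(54, -27), (57, 36), (70, -16), (71, 16), (73, -50), (83, 41), (127, -39), (156, 18)] now [(35, 56), (61, -27), (70, 47), (125, -56), (150, 19)]
[225, 225, 224, 224, 224, 224, 224, 224, 224, 224, 224, 224, 223, 223, 222, 222, 222, 222, 222, 221, 221, 222, 222, 222, 222, 222, 222, 222, 222, 222, 222, 221, 221, 220, 208, 177, 125, 68, 83, 132, 159, 161, 161, 161, 161, 161, 161, 161, 160, 160, 155, 139, 116, 95, 82, 81, 81, 81, 80, 80, 81, 81, 81, 82, 95, 109, 115, 115, 115, 116, 116, 115, 108, 95, 86, 84, 84, 85, 85, 85, 84, 88, 115, 144, 155, 155, 155, 155, 155, 155, 155, 154, 154, 154, 154, 154, 153, 153, 153, 153, 153, 152, 151, 137, 108, 89, 87, 86, 86, 86, 86, 86, 86, 86, 86, 86, 86, 85, 85, 85, 85, 86, 85, 85, 85, 85, 85, 90, 124, 151, 155, 155, 155, 155, 154, 154, 153, 151, 150, 151, 151, 151, 150, 150, 149, 148, 148, 147, 145, 145]
```

```bash
python3 - <<'E'
from h import *
def sub(img):
    g=img.astype(float).mean(2)[:,100:113].mean(1); r=[]
    for a,b,s in((114,130,1),(136,152,-1),(160,178,1)):
        d=np.clip(np.diff(g[a:b])*s,0,None); r.append(60+a+.5+(d*np.arange(len(d))).sum()/d.sum())
    return np.round(r,2)
c0=sub(np.load('c0.npy')[:240]); n=sub(wcam()["img"][60:300,170:390]); n2=sub(wcam()["img"][60:300,170:390])
print(c0,n,n2,"lean from top-shoulder",-((n[2]-n[1])-(c0[2]-c0[1]))/-86*-1)
st()
c=arm.read_camera("top")
for th in("scraper","chip_a"):
    for d in arm.spot_in("top",th)[:4]: print(th,np.round(d["box"]),round(d["conf"],2))
E
```

```text
[182.39 204.55 230.87] [182.09 203.58 227.93] [182.1  203.52 227.89] lean from top-shoulder 0.022906976744186035
t 26.35 fixpos [ -1.9  86.6 108. ] F(fix) [-0.6 -0.7 -5.3] M [-0.    0.04 -0.01] w 23.7 yaw -0.2622
scraper [351. 178.  18.  37.] 0.56
chip_a [108. 128.  29.  11.] 0.58
```

The block hangs free: force equals its weight, there's no moment, and it leans about 0.02 rad. It sits roughly 1 cm above the rim. Handing in.

```bash
python3 -c "
from station import arm
print(arm.hand_in())"
```

```text
the job is handed in; nothing more can be done
None
```

The job is handed in: the cut-offs are swept onto the table, the scraper is standing clear of the plate, and the block was rocked free (first towards the robot, then away). The gripper holds it still about 1 cm above the slot rim, leaning about 0.02 rad. The rim height is inferred from arm readings and forces, not measured directly.

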